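# Lock the bead display case with a flat screwdriver

### The job

Take the flat-bladed screwdriver out of the tool rack, set it upright on the slotted lock of the bead display case and align it so that the blade drops into the slot, then turn the lock clockwise as far as it goes. Then put the screwdriver back upright in the same hole of the rack.

Things in the scene. Friction and masses are not known exactly. Their poses are not given: they have to be found in the camera images.
- driver_handle (a point): Centre of the flat screwdriver's wooden handle: a block 32 mm along x, 26 along y (grip these two flats; the blade is parallel to them), 64 tall, z up. Collar below it, 44 mm across, rests on the plywood rack, 76 mm high. Stands blade down in one of its three 30 mm holes, 62 mm apart in a row; the other two tools have round handles and are no taller. 120 g.
- driver_tip (a point): Middle of the lower edge of the screwdriver's blade, 98 mm straight below the handle's centre (16 mm above the table in the rack). Blade 16 mm wide along x, 3 mm thick along y, flat for 14 mm up from the tip, then a 12 mm round shank. Same axes as the handle.
- slot (a point): Centre of the slot's mouth in the round steel lock head (34 mm across) on the front rail of the glass-topped case; 59 mm above the table. The domed stud on the rail has no slot. x along the slot, z up. Slot open at both ends, 9 mm deep, 14 mm wide at the mouth, bevelled to 6 mm for the lower 5 mm: a blade 10 degrees askew still drops in. The lock turns about this point.
- lock (a joint): Lock angle in rad, growing clockwise seen from above: 0 = slot square to the case's front edge (open), 1.6 = at the stop, slot parallel to that edge, in line with two marks on the rail (locked). Starts at 0 to 0.5; light friction (0.035 N m), stays where left. The blade has about 11 degrees of play, so turn it that much further than the lock.

How it is judged:
By the outcome, as a careful person would: the job done as asked, in the order asked, and still so for the second after the job is handed in, with the robot touching nothing.
It also fails if it takes over 51 s, if anything falls off the work surface, if the arm or the gripper's body presses on something with over 40 N, if the wrist force passes 120 N, or if a joint passes its speed limit or range.

### The arm

A 7-joint arm with a two-finger parallel gripper is mounted at the origin on the work surface. World frame = base frame: x ahead of the robot, y to its left, z up, the work surface at z = 0. Lengths are in m, angles in rad, forces in N, time in s.
With the tool pointing down it reaches from about 0.35 to 0.9 m from the base axis. Payload 7.2 kg.
Tool frame: the origin (TCP) lies between the finger pads; the fingertips stand 8 mm ahead of it and the grasp point (between the pads) lies 11 mm behind it; z points along the fingers, y is the line along which they close (so a half turn about z gives the same grasp; the last joint's range is limited). The gripper opens to 85 mm and grips with 20 to 120 N. Pads are 22 mm wide; open, the fingers measure 114 mm over their backs; the gripper's body (76 mm by 85 mm) begins 54 mm behind the grasp point. The pads swing forward as they close: fully open they stand 13 mm farther back than shut.
Start: joints at [-1.403, 0.411, -0.013, 1.596, 0.006, 1.134, -0.082], TCP at [0.146, 0.608, 0.217] pointing down, gripper open.
Joint ranges: [-2.95, 2.95], [-0.29, 1.99], [-1.47, 1.44], [0.14, 2.54], [-1.03, 4.17], [0.13, 1.85], [-2.86, 2.86]. Speed limits (rad/s): [2.39, 2.39, 3.01, 3.01, 3.14, 3.14, 3.14].

### API

Orientations are given as a rotation vector (axis times angle).
In Python, from plant import get_state, get_image, hand_in, cut_out gives the robot as it stands.
- The arm moves only by the tool arm_command, never from a script. Its argument "steps" is a list that holds one entry, the list of rows, each a list of 6 numbers: the shift along the tool's x, y, z as a fraction of full scale, then the turn, a rotation vector about the tool's x, y, z as a fraction of full scale. In form: [[[dx, dy, dz, ax, ay, az], ...]]. A call has 1 to 8 rows; each row is the pose to reach, as a shift and turn from the pose commanded when the call began, along the tool's axes at that moment; what a row does not reach only later rows make up. Full scale, the value 1, is 0.1 m for a shift and 45 degrees for a turn. A row lasts 1/8 s, in which the tool goes at most 62.5 mm and 10.7 degrees, less where a joint would pass 70% of its speed; a pose out of reach is approached as far as the arm can. A call with a number of a shift or a turn outside -1 to 1 is refused whole. A call with a gripper value outside its range is refused whole. "hand" is the opening, from 0 (shut) to 1 (fully open), set as the call begins (left out, the last holds). The fingers move at their own pace and stop on an object; "newtons" is the grip in N (left out, the last holds). Time passes only in rows, so rows that repeat a pose let the fingers close. It gives the time, the measured TCP pose, the force, the opening and the grip force at its end, in the units of the state.
- get_state(): the state, without advancing time (a new reading comes with each control period).
- get_image(name): name is "side" or "top" or "wrist"; returns a dict with "color" (480x640x3 uint8, blue, green, red), "fov_y" (degrees; the focal length in pixels is half the picture's height over the tangent of half this angle, whatever the lens; pixels are square), "cx", "cy" (the principal point, pixels), "R" (3x3) and "t" (3): a world point X has camera coordinates R X + t; the wrist camera has in their place "T_tool_cam" (4x4, takes a point from camera to tool coordinates, whose origin is the TCP and whose axes are the flange's). Camera axes: x right, y down, z forward; pixel columns grow to the right and rows downward; lengths in m; the calibration is good to about 2 mm. A picture is of the moment at which its call begins: read the wrist's pose just before it. There is no depth.
- hand_in(): hands the job in; it is judged then, once.
Trained networks look in a picture, given as the dict that the camera call returned (one of the last four; its "shot" number tells which), for a name from the list of things; names that differ only in an ending like _2 or _b are one class to them, and where a whole thing is asked for, a point or a joint stands for the part that bears it (a point fixed in the world has none). Each returns a list of dicts, best first, with "confidence" (0 to 1); they miss things now and then, are a little off and sometimes report something else, mostly with a low value. They report only what shows in the picture. A call takes as long as a camera call.
- cut_out(target, picture): "pixels" (480x640 bool, what is visible of it) and "pixel" ([column, row] in pixels, amid what is visible of it).
The state is a dict: "time": time; "joint_pos": joint angles; "qd": joint speeds; "effort": joint torques, N m; "eef_pos": TCP position; "tcp_rot": TCP orientation; "ft_force": force on the tool from outside, world axes, zero at the start; "ft_torque": the same for the moment, N m; "opening": opening from 0.0 (shut) to 1.0 (fully open); "grasp_force": force on a finger pad.
Only numpy, scipy, OpenCV 4.12 (cv2) and the standard library are available. Lean on these libraries where they do the work, as an engineer would, in place of code of your own. Each camera call takes 0.05 s, during which the arm holds its last target. There are 200 camera calls.

## Working session

There is one attempt and no reset: what is moved stays moved. The work goes in short steps, Python scripts to look and compute and a tool call to move; the robot and the scene stay as the last step left them, time stands still between calls to the robot, and variables do not carry over. Pictures are saved under pics/ and viewed, at most 10 in all, crops included, and the job is handed in when it is done.

Besides the shell and the picture viewer there is one more tool, called after "Call:" by a JSON object that holds its "method" and its "body". arm_command: Moves the arm, as the interface text tells. Its arguments: {"type":"object","properties":{"steps":{"type":"array","items":{"type":"array","items":{"type":"array","items":{"type":"number","minimum":-1,"maximum":1}}}},"hand":{"type":"number"},"newtons":{"type":"number"}},"required":["steps"]}

```bash
mkdir -p pics; ls
cat > h.py <<'E'
import numpy as np, cv2
from scipy.spatial.transform import Rotation as Ro
from plant import get_state,get_image,hand_in,cut_out
np.set_printoptions(precision=4,suppress=True)
def K(d):
    f=240/np.tan(np.radians(d["fov_y"])/2); return f
def cam(d,s=None):
    "R,t world->cam"
    if "R" in d: return np.array(d["R"]),np.array(d["t"])
    T=np.eye(4);T[:3,:3]=Ro.from_rotvec(s["tcp_rot"]).as_matrix();T[:3,3]=s["eef_pos"]
    W=np.linalg.inv(T@np.array(d["T_tool_cam"])); return W[:3,:3],W[:3,3]
def onplane(d,px,z,s=None):
    R,t=cam(d,s);px=np.atleast_2d(px).astype(float)
    r=np.c_[(px[:,0]-d["cx"])/K(d),(px[:,1]-d["cy"])/K(d),np.ones(len(px))]@R
    c=-R.T@t
    return c+r*((z-c[2])/r[:,2])[:,None]
def proj(d,X,s=None):
    R,t=cam(d,s);p=np.atleast_2d(X)@R.T+t
    return p[:,:2]/p[:,2:]*K(d)+[d["cx"],d["cy"]]
E
python3 - <<'E'
from h import *
s=get_state();print(s)
for n in("top","side","wrist"):
    d=get_image(n);cv2.imwrite(f"pics/{n}0.png",d["color"]);print(n,d.keys(),d["fov_y"],d["cx"],d["cy"], -np.array(d["R"]).T@d["t"] if "R" in d else d["T_tool_cam"])
    for k in("driver_handle","driver_tip","slot","lock"):
        try:
            for r in cut_out(k,d)[:3]: print(k,r["confidence"],r["pixel"],r["pixels"].sum())
        except Exception as e: print(k,e)
E
```

```text
pics
{'time': 0.0, 'joint_pos': array([-1.4032,  0.4119, -0.0127,  1.597 ,  0.0056,  1.1343, -0.0822]), 'qd': array([ 0.0004,  0.0001, -0.0001, -0.0016,  0.0002,  0.0015, -0.0002]), 'effort': array([  0.0013, -60.0614,   0.6826, -29.941 ,   0.0137,   0.0107,
        -0.    ]), 'eef_pos': array([0.1459, 0.6072, 0.2163]), 'tcp_rot': array([-0.3694, -3.1197,  0.0026]), 'ft_force': array([ 0.5416, -0.3605,  0.7325]), 'ft_torque': array([-0.0172, -0.0313,  0.039 ]), 'grasp_force': 0.0, 'opening': 1.0004843259902831}
top dict_keys(['color', 'fov_y', 'cx', 'cy', 'R', 't', 'shot']) 47.7754225088304 318.27116447395684 241.0759401670731 [0.3923 0.1663 0.8234]
driver_handle 0.56 [193.4, 293.2] 1034
driver_tip 0.83 [194.5, 290.3] 1033
slot 0.87 [408.3, 220.8] 404
lock 0.83 [411.5, 223.3] 444
side dict_keys(['color', 'fov_y', 'cx', 'cy', 'R', 't', 'shot']) 50.860064882043126 316.8752410450357 235.3507490225538 [0.4179 0.7636 0.4535]
driver_tip 0.68 [316.4, 299.3] 1609
slot 0.56 [309.7, 218.6] 259
lock 0.57 [310.6, 222.1] 214
wrist dict_keys(['color', 'fov_y', 'cx', 'cy', 'T_tool_cam', 'shot']) 58.786303904649955 324.9015230867589 243.15420624834843 [[-0.0006 -0.9654 -0.2606  0.0659]
 [ 1.     -0.0004 -0.0007  0.0002]
 [ 0.0006 -0.2606  0.9654 -0.1549]
 [ 0.      0.      0.      1.    ]]
```

View pics/top0.png

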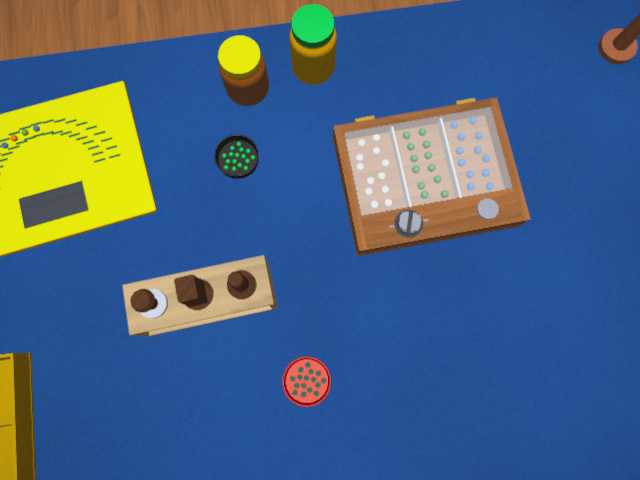

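View pics/side0.png

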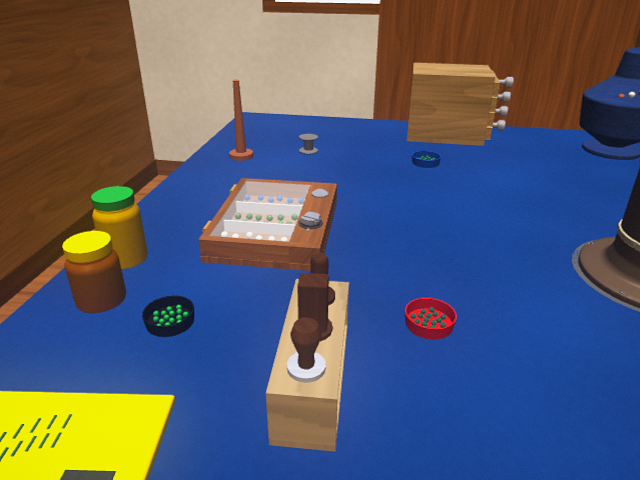

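The top view shows the square-handled driver in the middle hole at about (190,290), the slotted lock at (408,222) and the unslotted stud at (488,208). Next I'll zoom in and measure.

Run:
```python
from h import *
d=get_image("top");c=d["color"]
a=cv2.resize(c[245:345,115:285],None,fx=4,fy=4,interpolation=2)[:, :400*2]
b=cv2.resize(c[190:250,350:520],None,fx=4,fy=4,interpolation=2)
cv2.imwrite("pics/crop1.png",cv2.resize(np.vstack([a,b]),(600,565)))
print("map: col=115+u*170/600; row=245+v*160/565 ; lower col=350+..")
print("handle top",onplane(d,[187,290],.146),"neighbors",onplane(d,[[141,300],[238,281]],.14))
print("slot",onplane(d,cut_out("slot",d)[0]["pixel"],.059))
print("rack corners",onplane(d,[[123,286],[265,257],[272,304],[132,334]],.076))
print("case",onplane(d,[[357,247],[528,214]],.05), "rail marks",onplane(d,[[390,227],[428,219]],.055))
print("img up",onplane(d,[[320,240],[320,140],[220,240]],.0))
```

```text
map: col=115+u*170/600; row=245+v*160/565 ; lower col=350+..
handle top [[0.4951 0.3161 0.146 ]] neighbors [[0.4919 0.376  0.14  ]
 [0.4981 0.2524 0.14  ]]
slot [[0.5604 0.0053 0.059 ]]
rack corners [[0.5242 0.4187 0.076 ]
 [0.5361 0.2191 0.076 ]
 [0.4695 0.2179 0.076 ]
 [0.4569 0.4113 0.076 ]]
case [[ 0.5363  0.0867  0.05  ]
 [ 0.5486 -0.1709  0.05  ]] rail marks [[ 0.5577  0.0348  0.055 ]
 [ 0.5614 -0.0222  0.055 ]]
img up [[0.5649 0.1366 0.    ]
 [0.7283 0.1124 0.    ]
 [0.5875 0.2902 0.    ]]
```

View pics/crop1.png

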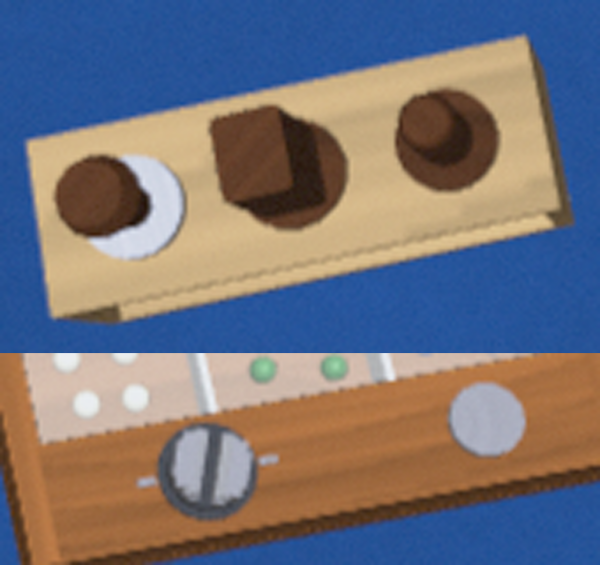

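The crop shows the handle's top face with corners at about (210,120), (278,106), (293,188) and (225,203). Its long side runs across the row, so the grip closes along the row, between the neighbouring tools. The slot runs about vertically in the image. I'll move over the driver for a close look, opening partly first.

Call:
{"method": "arm_command", "body": {"steps": [[[-1,-0.5,-0.45,0,0,0],[-1,-0.5,-0.45,0,0,0],[-1,-0.5,-0.45,0,0,0]]], "hand": 0.56}}

```text
time: 1.23
eef_pos: [0.2369, 0.5337, 0.2646]
tcp_rot: [0.381, 3.115, 0.005]
ft_force: [0.4, 0.5, 0.0]
opening: 0.563
grasp_force: 0.0
```

Call:
{"method": "arm_command", "body": {"steps": [[[-1,-0.5,0,0,0,0],[-1,-0.5,0,0,0,0],[-1,-0.5,0,0,0,0]]]}}

```text
time: 1.6
eef_pos: [0.3204, 0.4611, 0.2622]
tcp_rot: [0.379, 3.117, -0.001]
ft_force: [0.5, 1.0, 0.5]
opening: 0.564
grasp_force: 0.0
```

Call:
{"method": "arm_command", "body": {"steps": [[[-1,-0.5,0,0,0,0],[-1,-0.5,0,0,0,0],[-1,-0.5,0,0,0,0]]]}}

```text
time: 1.98
eef_pos: [0.4052, 0.3896, 0.262]
tcp_rot: [0.378, 3.118, -0.001]
ft_force: [-1.8, 0.8, -1.0]
opening: 0.562
grasp_force: 0.0
```

Call:
{"method": "arm_command", "body": {"steps": [[[-1,-0.5,0,0,0,0],[-1,-0.5,0,0,0,0],[-1,-0.5,0,0,0,0],[-1,-0.5,0,0,0,0],[-1,-0.5,0,0,0,0]]]}}

```text
time: 2.6
eef_pos: [0.4866, 0.3219, 0.262]
tcp_rot: [-0.364, -3.12, -0.001]
ft_force: [0.7, -0.3, -0.8]
opening: 0.562
grasp_force: 0.0
```

Run:
```python
from h import *
s=get_state();d=get_image("wrist");c=d["color"]
cv2.imwrite("pics/w1.png",c)
print(s["joint_pos"],s["eef_pos"])
print(proj(d,[[.495,.314,.146],[.495,.314,.082]],s))
r=cut_out("driver_handle",d)
for q in r[:2]:
    print(q["confidence"],q["pixel"],q["pixels"].sum())
```

```text
[-0.8102  0.3045  0.185   1.6511 -0.0605  1.1918  0.7272] [0.4866 0.3219 0.262 ]
[[316.0919 247.421 ]
 [317.6918 226.0144]]
0.65 [323.9, 237.1] 3058
```

View pics/w1.png

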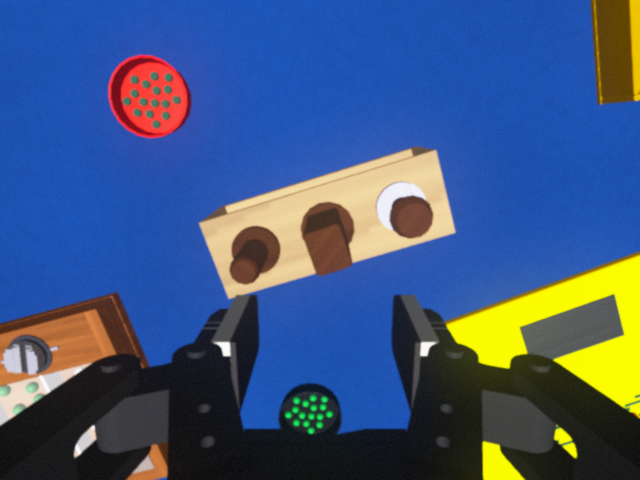

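The wrist view shows the driver's handle top at about (328,250), between its two neighbours, with the fingers below. I'll zoom in on the handle corners.

Run:
```python
from h import *
c=cv2.imread("pics/w1.png")
a=cv2.convertScaleAbs(c[195:285,290:370],alpha=2.2,beta=10)
cv2.imwrite("pics/w1c.png",cv2.resize(a,None,fx=6.5,fy=6.5,interpolation=2))
```

```text
(no output)
```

View pics/w1c.png

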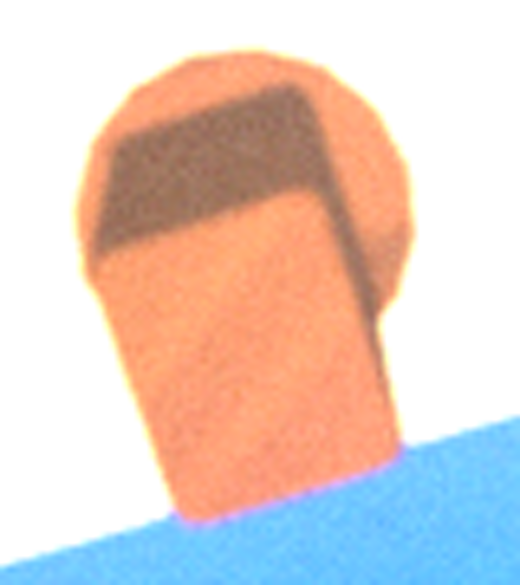

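The crop shows the handle's top-face corners at (97,255), (318,187), (402,452) and (185,525). The collar circle is centred near (246,216).

Run:
```python
from h import *
s=get_state();d=get_image("wrist")
def rep(d,px,z,s=None):
    X=onplane(d,px,z,s)[:,:2]
    e=np.diff(np.vstack([X,X[:1]]),axis=0)
    print("center",X.mean(0),"lens",np.linalg.norm(e,axis=1)*1e3,"ang",np.degrees(np.arctan2(e[:,1],e[:,0])))
u=np.array([[97,255],[318,187],[402,452],[185,525]])/6.5+[290,195]
rep(d,u,.146,s)
print("collar",onplane(d,np.array([[246,216]])/6.5+[290,195],.082,s))
t=get_image("top")
v=np.array([[210,120],[278,106],[293,188],[225,203]])*[170/600,160/565]+[115,245]
rep(t,v,.146)
print("collar top",onplane(t,np.array([[293,172]])*[170/600,160/565]+[115,245],.082))
# slot: mask of dark slot in top img -> crop line ends
sl=np.array([[214,430],[206,502]])*[170/600,160/565]+[350,145+0]
w=np.array([[214,(430-353)],[206,(502-353)]])*[170/600,160/565]+[350,190]
X=onplane(t,w,.059);print("slot",X.mean(0),np.degrees(np.arctan2(*(X[0]-X[1])[1::-1])))
R=Ro.from_rotvec(s["tcp_rot"]).as_matrix();print(s["eef_pos"],R, np.degrees(np.arctan2(R[1,1],R[0,1])))
```

```text
center [0.4991 0.3209] lens [23.2988 29.2395 23.6985 30.0846] ang [  94.1284    4.2674  -83.8317 -176.469 ]
collar [[0.4993 0.3208 0.082 ]]
center [0.497  0.3169] lens [24.5162 30.0092 24.3575 30.3142] ang [ -86.5245 -175.5001   94.1853    4.7932]
collar top [[0.4976 0.3159 0.082 ]]
slot [0.5601 0.0062 0.059 ] -16.503418798269994
[0.4871 0.3213 0.2622] [[-0.9729  0.2311 -0.0003]
 [ 0.2311  0.9729  0.0005]
 [ 0.0004  0.0004 -1.    ]] 76.63990871070618
```

Call:
{"method": "arm_command", "body": {"steps": [[[-0.115,0.01,0.3,0,0,-0.2],[-0.115,0.01,0.62,0,0,-0.39],[-0.115,0.01,0.62,0,0,-0.39],[-0.115,0.01,0.62,0,0,-0.39]]]}}

```text
time: 3.3
eef_pos: [0.5, 0.3185, 0.2014]
tcp_rot: [-0.106, 3.139, 0.001]
ft_force: [0.3, 0.1, -0.1]
opening: 0.562
grasp_force: 0.0
```

Run:
```python
from h import *
s=get_state();d=get_image("wrist");c=d["color"]
R=Ro.from_rotvec(s["tcp_rot"]).as_matrix();print(s["eef_pos"],np.degrees(np.arctan2(R[1,1],R[0,1])),s["joint_pos"])
p=proj(d,[.4985,.3195,.146],s)[0];print(p)
x,y=int(p[0])-80,int(p[1])-70
a=cv2.convertScaleAbs(c[y:y+130,x:x+160],alpha=2.2,beta=10)
print(x,y);cv2.imwrite("pics/w2c.png",cv2.resize(a,None,fx=4.5,fy=4.5,interpolation=2))
np.savez("w2.npz",**{k:v for k,v in d.items() if k!="color"},eef_pos=s["eef_pos"],tcp_rot=s["tcp_rot"])
```

```text
[0.5    0.3185 0.2014] 93.85972884923432 [-0.7483  0.3684  0.1311  1.7054 -0.0539  1.07    1.038 ]
[326.7908 257.4638]
246 187
```

View pics/w2c.png

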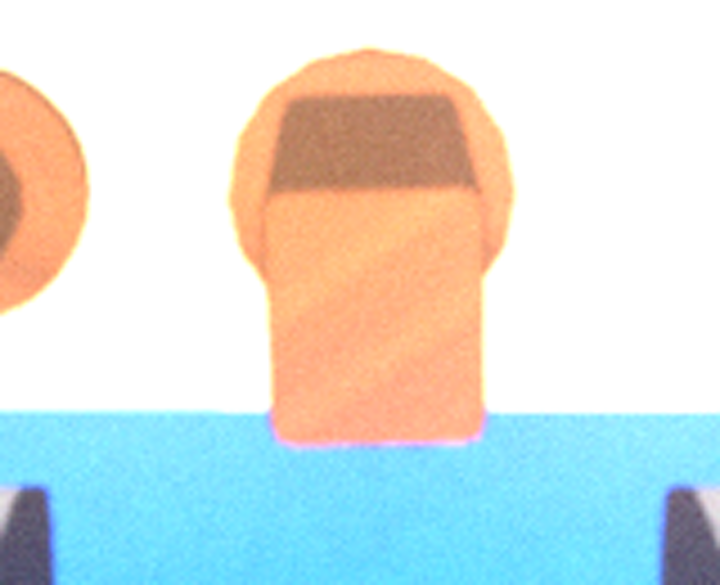

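The handle is square to the gripper, with corners at (267,193), (476,188), (484,440) and (274,445). The finger edges are at u=50 and u=665.

Run:
```python
from h import *
z=np.load("w2.npz");d={k:(z[k].item() if z[k].ndim==0 else z[k]) for k in z.files};s=d
u=np.array([[267,193],[476,188],[484,440],[274,445]])/4.5+[246,187]
X=onplane(d,u,.146,s)[:,:2];e=np.roll(X,-1,0)-X
print(X.mean(0),np.linalg.norm(e,axis=1),np.degrees(np.arctan2(e[:,1],e[:,0])))
print("collar",onplane(d,np.array([[371,190]])/4.5+[246,187],.082,s))
R=Ro.from_rotvec(s["tcp_rot"]).as_matrix()
for zz in (.18,.19,.2): 
  F=onplane(d,np.array([[50,500],[665,500]])/4.5+[246,187],zz,s); print("fing y tool",(F-s["eef_pos"])@R)
print("shift tool",(np.r_[X.mean(0),.105]-s["eef_pos"])@R)
```

```text
[0.4986 0.3209] [0.0235 0.0302 0.0245 0.0302] [  95.2311    6.5412  -84.7262 -175.3121]
collar [[0.4986 0.3209 0.082 ]]
fing y tool [[-0.0069 -0.03    0.0214]
 [-0.0069  0.0306  0.0214]]
fing y tool [[-0.0028 -0.0283  0.0114]
 [-0.0028  0.0289  0.0114]]
fing y tool [[ 0.0014 -0.0266  0.0014]
 [ 0.0013  0.0272  0.0014]]
shift tool [0.0014 0.0023 0.0964]
```

Call:
{"method": "arm_command", "body": {"steps": [[[0.014,0.023,0.2,0,0,-0.02],[0.014,0.023,0.45,0,0,-0.02],[0.014,0.023,0.7,0,0,-0.02],[0.014,0.023,0.96,0,0,-0.02],[0.014,0.023,0.96,0,0,-0.02],[0.014,0.023,0.96,0,0,-0.02]]]}}

```text
time: 4.1
eef_pos: [0.499, 0.321, 0.1059]
tcp_rot: [-0.134, 3.137, 0.002]
ft_force: [0.9, 0.1, -0.5]
opening: 0.556
grasp_force: 0.0
```

Call:
{"method": "arm_command", "body": {"steps": [[[0,0,0,0,0,0],[0,0,0,0,0,0],[0,0,0,0,0,0],[0,0,0,0,0,0],[0,0,0,0,0,0],[0,0,0,0,0,0]]], "hand": 0, "newtons": 50}}

```text
time: 4.85
eef_pos: [0.499, 0.3209, 0.1058]
tcp_rot: [-0.135, 3.136, 0.003]
ft_force: [-0.5, -0.1, 6.7]
opening: 0.299
grasp_force: 50.2
```

Run:
```python
from h import *
s=get_state()
R=Ro.from_rotvec(s["tcp_rot"]).as_matrix();print(s["time"],s["eef_pos"],s["tcp_rot"],np.degrees(np.arctan2(R[1,1],R[0,1])),s["opening"]*85,s["grasp_force"],s["ft_force"],s["ft_torque"])
```

```text
4.85 [0.499  0.3209 0.1058] [-0.1348  3.1365  0.0026] 94.92222383834543 25.399547395932508 50.21959125995636 [-0.5058 -0.1446  6.719 ] [-0.189   0.1065 -0.0025]
```

Call:
{"method": "arm_command", "body": {"steps": [[[0,0,-0.3,0,0,0],[0,0,-0.6,0,0,0],[0,0,-1,0,0,0],[0,0,-1,0,0,0]]]}}

```text
time: 5.35
eef_pos: [0.4998, 0.3213, 0.208]
tcp_rot: [-0.135, 3.133, 0.006]
ft_force: [-0.1, 0.2, -1.4]
opening: 0.298
grasp_force: 49.4
```

Call:
{"method": "arm_command", "body": {"steps": [[[-0.03,-0.4,0,0,0,0],[-0.03,-0.8,0,0,0,0],[-0.03,-0.8,0,0,0,0]]]}}

```text
time: 5.72
eef_pos: [0.5084, 0.2368, 0.2038]
tcp_rot: [0.127, -3.139, 0.003]
ft_force: [-0.5, -0.1, -1.3]
opening: 0.295
grasp_force: 49.8
```

Call:
{"method": "arm_command", "body": {"steps": [[[-0.03,-0.4,0,0,0,0],[-0.03,-0.8,0,0,0,0],[-0.03,-0.8,0,0,0,0]]]}}

```text
time: 6.1
eef_pos: [0.518, 0.1583, 0.2039]
tcp_rot: [0.128, -3.139, 0.002]
ft_force: [0.3, 0.1, -1.2]
opening: 0.299
grasp_force: 50.1
```

Call:
{"method": "arm_command", "body": {"steps": [[[-0.03,-0.4,0,0,0,0.23],[-0.03,-0.8,0,0,0,0.46],[-0.03,-0.8,0,0,0,0.46],[-0.03,-0.8,0,0,0,0.46],[-0.03,-0.8,0,0,0,0.46]]]}}

```text
time: 6.72
eef_pos: [0.5275, 0.0838, 0.2039]
tcp_rot: [-0.425, -3.112, -0.001]
ft_force: [0.1, 0.2, -1.2]
opening: 0.294
grasp_force: 50.1
```

Run:
```python
from h import *
s=get_state();d=get_image("wrist");c=d["color"]
cv2.imwrite("pics/w3.png",c)
R=Ro.from_rotvec(s["tcp_rot"]).as_matrix();print(s["time"],s["eef_pos"],np.degrees(np.arctan2(R[1,1],R[0,1])),s["opening"]*85,s["grasp_force"],s["ft_force"])
for q in cut_out("slot",d)+cut_out("lock",d): print(q["confidence"],q["pixel"],q["pixels"].sum(),onplane(d,q["pixel"],.059,s))
print("pred lock px",proj(d,[.561,.0075,.059],s))
np.savez("w3.npz",**{k:v for k,v in d.items() if k!="color"},eef_pos=s["eef_pos"],tcp_rot=s["tcp_rot"])
```

```text
6.725 [0.5275 0.0838 0.2039] 74.42934355303032 24.98888971222934 50.12028694152832 [ 0.1244  0.2441 -1.229 ]
0.76 [243.2, 291.1] 1540 [[0.5612 0.0106 0.059 ]]
0.77 [243.1, 289.9] 1538 [[0.5603 0.0109 0.059 ]]
pred lock px [[239.1435 291.8778]]
```

View pics/w3.png

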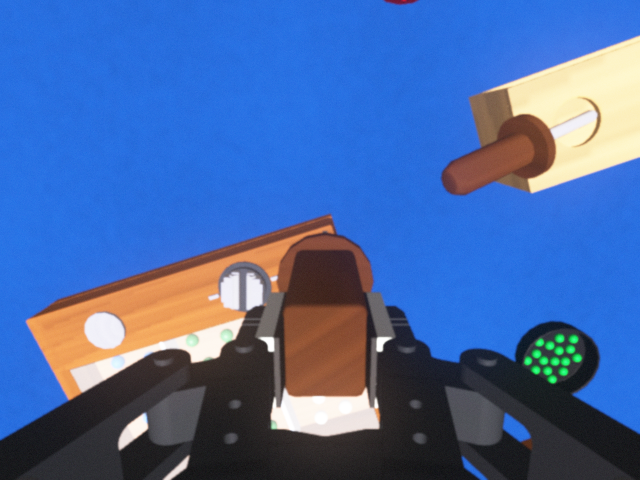

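The picture shows the lock at about (243,290), with its slot parallel to image-vertical. It also shows a mistake of mine. The neighbouring tool at (500,150) now leans in its hole, because the held blade passed lower than that tool's top and hit it. I'll look at it from the side and from above.

Run:
```python
from h import *
d=get_image("side");t=get_image("top")
cv2.imwrite("pics/s2.png",np.hstack([cv2.resize(d["color"][180:460,200:400],(400,560)),cv2.resize(t["color"][190:350,110:210+10],(385,560))]))
p=d["color"]; np.save("side2.npy",p);np.save("top2.npy",t["color"])
s=get_state();print(s["time"],s["ft_force"],s["ft_torque"])
```

```text
6.975 [-0.3541  0.7941 -0.614 ] [-0.0191  0.0182 -0.0188]
```

View pics/s2.png

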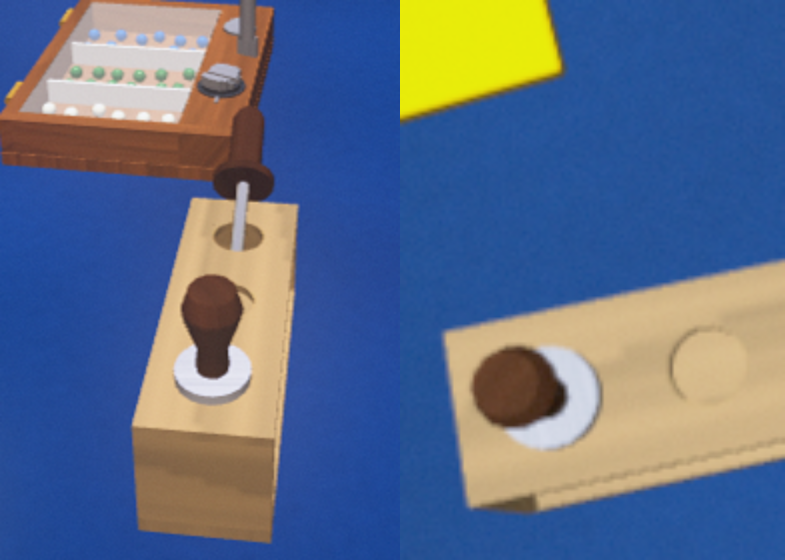

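Run:
```python
from h import *
z=np.load("w3.npz");d={k:(z[k].item() if z[k].ndim==0 else z[k]) for k in z.files};s=d
c=cv2.imread("pics/w3.png")
R=Ro.from_rotvec(s["tcp_rot"]).as_matrix()
T=lambda p:R@np.array(p)+s["eef_pos"]
print("collar pred px",proj(d,T([0,0,.0238]),s),proj(d,T([0.005,0,.0238]),s))
g=cv2.cvtColor(c,cv2.COLOR_BGR2GRAY)
roi=g[265:317,217:270]
for r in roi[::3]: print(' '.join(f"{v:3d}" for v in r[::2]))
t=get_image("top"); print("hole",onplane(t,[[198.6,294.3]],.076))
```

```text
collar pred px [[324.8204 281.5904]] [[324.8134 270.9382]]
171 172 173 171 166 166 145 112 115 115 116 116 116 113 111 114 113 117 113 109 117 141 151 154 155 156 154
168 170 170 166 141 115 113 112 107  96  89  89  94  93  92  85  82  85 103 112 119 116 111 142 155 157 161
168 167 166 138 113 114 105 114 136 136 131 115 118 117 117 121 120 116 101  82  92 111 114 114 143 169 172
167 164 138 118 113 113 141 167 197 213 223 157 115 119 128 204 216 221 199 125 104  83 103 112 113 132 172
159 146 121 145 191 192 195 230 235 240 235 160 115 120 137 228 235 225 224 179 121 112  91 101 113 116 149
151 125 119 177 238 242 241 240 239 241 236 156 119 118 140 229 240 239 237 236 235 207 116  89 103 116 122
157 126 211 236 240 240 241 240 239 242 236 159 114 120 136 230 239 240 240 241 241 212 139 105  94 112 115
163 129 216 241 241 240 240 240 238 240 237 159 116 120 138 230 241 241 241 240 240 241 235 130  95 111 114
172 131 217 241 242 242 240 240 240 242 237 160 118 116 138 229 242 241 241 241 240 241 233 132 105 117 112
172 145 218 241 242 242 241 241 237 242 238 162 116 120 137 231 240 2
[... 232 characters left out ...]
40 226 124 116 111 110
167 170 214 239 242 243 242 241 241 243 237 160 117 118 142 231 241 242 242 242 242 241 226 130 119 112 108
176 181 181 213 242 242 241 242 240 243 238 161 121 118 138 231 242 241 242 239 238 215 168 131 141 115 113
183 185 186 196 218 222 229 237 238 242 236 163 118 120 136 232 240 225 137  71  55  52  51  54  95 112 109
181 182 181 179 181 176 179 179 178 173 161 136 123 121 124 145 113  61  50  51  51  49  51  73 110 112 111
177 177 174 175 173 175 174 177 175 175 172 173 177 175 143  64  51  54  51  50  50  51  57  92 114 115 111
176 174 178 177 176 177 176 178 178 179 177 177 175 168  83  57  50  53  51  52  51  52  75 111 115 112 109
hole [[0.4975 0.3164 0.076 ]]
```

The slot lies exactly along the tool's x and the rack hole has not moved. I'll do the lock now and stand the knocked tool up afterwards.

Call:
{"method": "arm_command", "body": {"steps": [[[-0.26,-0.31,0,0,0,0],[-0.52,-0.62,0,0,0,0],[-0.52,-0.62,0,0,0,0],[-0.52,-0.62,0.25,0,0,0],[-0.52,-0.62,0.48,0,0,0],[-0.52,-0.62,0.48,0,0,0],[-0.52,-0.62,0.48,0,0,0]]]}}

```text
time: 7.9
eef_pos: [0.5613, 0.0086, 0.157]
tcp_rot: [0.43, 3.111, 0.001]
ft_force: [0.5, 1.2, -1.0]
opening: 0.295
grasp_force: 50.2
```

Run:
```python
from h import *
s=get_state();d=get_image("side")
print(s["eef_pos"],s["joint_pos"],s["ft_force"])
p=proj(d,[.561,.01,.06])[0];x,y=int(p[0])-50,int(p[1])-45
t=get_image("top");np.save("top3.npy",t["color"])
q=proj(t,[.561,.01,.06])[0];u,v=int(q[0])-50,int(q[1])-45
cv2.imwrite("pics/s3.png",np.hstack([cv2.resize(d["color"][y:y+80,x:x+100],None,fx=4,fy=4,interpolation=2),cv2.resize(t["color"][v:v+80,u:u+100],None,fx=4,fy=4,interpolation=2)]))
```

```text
[0.5613 0.0086 0.157 ] [-0.3445  0.3697  0.3123  1.8398 -0.137   0.9522  1.3238] [ 0.4679  1.1681 -0.9696]
```

View pics/s3.png

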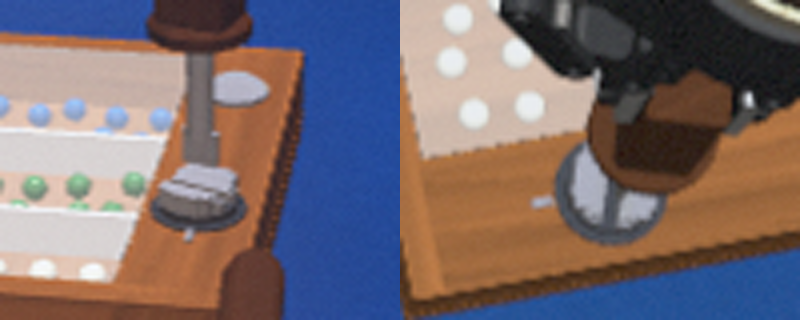

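The blade hangs about 8 mm above the lock head, in line with the slot. I'll lower it with a small correction.

Call:
{"method": "arm_command", "body": {"steps": [[[0.01,0.012,0.04,0,0,0],[0.01,0.012,0.08,0,0,0],[0.01,0.012,0.12,0,0,0],[0.01,0.012,0.15,0,0,0],[0.01,0.012,0.15,0,0,0],[0.01,0.012,0.15,0,0,0]]]}}

```text
time: 8.75
eef_pos: [0.5604, 0.0095, 0.1412]
tcp_rot: [0.431, 3.112, 0.0]
ft_force: [-0.3, -0.2, 0.2]
opening: 0.297
grasp_force: 50.2
```

Call:
{"method": "arm_command", "body": {"steps": [[[0,0,0,0,0,0.15],[0,0,0,0,0,0.3],[0,0,0,0,0,0.45],[0,0,0,0,0,0.6],[0,0,0,0,0,0.75],[0,0,0,0,0,0.9],[0,0,0,0,0,1],[0,0,0,0,0,1]]]}}

```text
time: 9.75
eef_pos: [0.561, 0.0102, 0.1415]
tcp_rot: [1.587, 2.71, 0.002]
ft_force: [1.8, 1.8, -2.2]
opening: 0.295
grasp_force: 50.0
```

```bash
cat > st.py <<'E'
from h import *
s=get_state()
R=Ro.from_rotvec(s["tcp_rot"]).as_matrix();print(s["time"],s["eef_pos"],np.degrees(np.arctan2(R[1,1],R[0,1])),R[2],s["opening"]*85,s["grasp_force"],s["ft_force"],s["ft_torque"],s["joint_pos"])
E
python3 st.py
```

```text
9.75 [0.561  0.0102 0.1415] 29.307925665281562 [-0.0003  0.0015 -1.    ] 25.035457403088472 50.02565324306488 [ 1.8347  1.8434 -2.1772] [ 0.5349 -0.6244  0.005 ] [-0.4791  0.4063  0.4888  1.8649 -0.235   0.9255  0.6295]
```

Call:
{"method": "arm_command", "body": {"steps": [[[0,0,0,0,0,0.15],[0,0,0,0,0,0.3],[0,0,0,0,0,0.45],[0,0,0,0,0,0.6],[0,0,0,0,0,0.75],[0,0,0,0,0,0.75]]]}}

```text
time: 10.5
eef_pos: [0.562, 0.0103, 0.1416]
tcp_rot: [2.304, 2.133, 0.004]
ft_force: [4.8, 2.6, -3.4]
opening: 0.297
grasp_force: 49.9
```

```bash
python3 st.py
```

```text
10.5 [0.562  0.0103 0.1416] -4.427953347922778 [ 0.0007  0.0034 -1.    ] 25.227591538410067 49.85089302062988 [ 4.8028  2.5572 -3.4211] [ 0.5978 -1.5739  0.0546] [-0.5828  0.4313  0.6323  1.8705 -0.3125  0.9359  0.1155]
```

Call:
{"method": "arm_command", "body": {"steps": [[[0,0,0,0,0,0.1],[0,0,0,0,0,0.2],[0,0,0,0,0,0.25],[0,0,0,0,0,0.25]]]}}

```text
time: 11.0
eef_pos: [0.5623, 0.0101, 0.1417]
tcp_rot: [2.501, 1.898, 0.005]
ft_force: [5.0, 2.0, -5.7]
opening: 0.293
grasp_force: 49.8
```

```bash
python3 st.py
```

```text
11.0 [0.5623 0.0101 0.1417] -15.620093934864796 [ 0.0014  0.0038 -1.    ] 24.89431205664164 49.75800275802612 [ 4.9607  1.965  -5.6543] [ 0.5272 -1.7915  0.0991] [-0.6169  0.4423  0.6814  1.8724 -0.3406  0.941  -0.0523]
```

Call:
{"method": "arm_command", "body": {"steps": [[[0,0,0,0,0,0.06],[0,0,0,0,0,0.11],[0,0,0,0,0,0.11]]]}}

```text
time: 11.38
eef_pos: [0.5623, 0.0102, 0.1416]
tcp_rot: [2.58, 1.788, 0.005]
ft_force: [6.6, 1.1, -6.2]
opening: 0.297
grasp_force: 49.8
```

```bash
python3 st.py
```

```text
11.375 [0.5623 0.0102 0.1416] -20.547966913183252 [ 0.0016  0.0038 -1.    ] 25.276705928121974 49.77010130882263 [ 6.5993  1.0662 -6.1546] [ 0.4861 -1.9154  0.2102] [-0.6321  0.4477  0.7034  1.8732 -0.3534  0.9437 -0.126 ]
```

Call:
{"method": "arm_command", "body": {"steps": [[[0,0,0,0,0,0.05],[0,0,0,0,0,0.1],[0,0,0,0,0,0.1]]]}}

```text
time: 11.75
eef_pos: [0.5623, 0.0101, 0.1416]
tcp_rot: [2.648, 1.686, 0.005]
ft_force: [5.6, 1.8, -4.5]
opening: 0.294
grasp_force: 49.8
```

```bash
python3 st.py
python3 - <<'E'
from h import *
d=get_image("wrist");cv2.imwrite("pics/w4.png",d["color"])
t=get_image("top");cv2.imwrite("pics/t4.png",t["color"])
E
```

```text
11.75 [0.5623 0.0101 0.1416] -25.02332397686806 [ 0.0017  0.0037 -1.    ] 25.031925538980833 49.845823645591736 [ 5.6409  1.7811 -4.531 ] [ 0.4499 -1.9526  0.3632] [-0.6458  0.4528  0.7236  1.874  -0.3652  0.9464 -0.1926]
```

The torque has risen to 0.36 N m, so the lock is at its stop. I'll back off within the play, then lift.

Call:
{"method": "arm_command", "body": {"steps": [[[0,0,0,0,0,-0.1],[0,0,0,0,0,-0.21],[0,0,-0.1,0,0,-0.21],[0,0,-0.2,0,0,-0.21],[0,0,-0.6,0,0,-0.21],[0,0,-1,0,0,-0.21],[0,0,-1,0,0,-0.21]]]}}

```text
time: 12.72
eef_pos: [0.5617, 0.009, 0.2445]
tcp_rot: [2.504, 1.895, 0.007]
ft_force: [0.3, -0.2, -1.7]
opening: 0.293
grasp_force: 50.7
```

Call:
{"method": "arm_command", "body": {"steps": [[[0,0.3,-0.1,0,0,0],[0.3,0.5,-0.25,0,0,0],[0.5,0.5,-0.25,0,0,0],[0.5,0.5,-0.25,0,0,0]]]}}

```text
time: 13.22
eef_pos: [0.6209, 0.0462, 0.2645]
tcp_rot: [-2.501, -1.899, 0.004]
ft_force: [0.0, -0.2, -0.8]
opening: 0.292
grasp_force: 50.7
```

```bash
python3 st.py
python3 - <<'E'
from h import *
s=get_state();d=get_image("wrist");cv2.imwrite("pics/w5.png",d["color"]);t=get_image("top");cv2.imwrite("pics/t5.png",t["color"])
np.savez("w5.npz",**{k:v for k,v in d.items() if k!="color"},eef_pos=s["eef_pos"],tcp_rot=s["tcp_rot"])
for dd,ss in((d,s),(t,None)):
  g=cv2.cvtColor(dd["color"],cv2.COLOR_BGR2GRAY)
  p=proj(dd,[.561,.0102,.059] if ss is not None else [.5605,.0058,.059],ss)[0];print(p)
  x,y=int(p[0]),int(p[1]);h=26 if ss is not None else 14;st=2 if h>20 else 1
  if 30<x<610 and 30<y<450:
    for r in g[y-h:y+h:st,x-h:x+h:st]: print(' '.join(f"{v:3d}" for v in r))
E
```

```text
13.225 [0.6209 0.0462 0.2645] -15.57468853155832 [-0.0008 -0.0028 -1.    ] 24.834926972426143 50.7402366399765 [ 0.0416 -0.2153 -0.8239] [-0.0371  0.0372  0.0311] [-0.6558  0.4355  0.7221  1.5726 -0.2981  1.2499 -0.1563]
[271.6645 263.9361]
144 148 145 136 134 133 139 149 150 154 180 218 184 153 145 144 141 151 154 157 153 150 149 153 154 156
144 144 147 141 135 132 131 143 151 151 156 169 141 114 104 104 101 109 118 135 147 150 152 152 157 157
145 145 145 146 137 133 131 136 148 146 131 102 100  98 100  98  99  99 101 103 103 121 141 147 154 151
143 143 147 143 137 136 132 132 131 108  98  98  93  89  86  84  87  85  94  98  99 100 109 141 133  90
140 146 147 146 138 137 128 115 102  96  95  84  87  95  97 102 119 113  90  78  94  99  98  86  70  72
136 144 142 147 145 135 122  99  99  96  85  92 100 101 123 183 191 175 131 101  98  82  77  64  78  90
136 143 144 146 145 138 111 100 102 123 149 128  97 100 136 200 196 209 184 178 153  88  69  79  87  86
142 146 143 145 147 126 100  96 140 186 198 180 103 101 111 194 220 222 218 220 198  89  84  86  84  82
147 145 145 147 142 115  99
[... 4300 characters left out ...]
 177 177 167 148  92  85 100
117  77  81  81  71  79 111 124 145 175 179 176 178 177 176 177 177 178 176 178 177 175 162 124 109  96  92 105
121 105  81  83  80  61  69  80 117 174 166 169 176 177 177 178 178 179 175 168 160 156 125  79  83  88  98 112
120 109  84  77  83  76  64  75  96 141 127 138 166 160 160 158 153 146 141 125 110 107  92  83  85  97 110 113
108 105  94  78  82  82  74  69  71  69  76  90 122 111 110 107  92  80  77  70  75  79  78  81  96 109 118 117
109 109 108  96  84  84  82  81  75  72  74  72  71  70  71  72  75  76  71  68  73  78  81  92 111 117 117 117
109 109 108 107 101  92  78  78  85  81  73  72  74  71  70  72  72  76  74  82  81  81  95 111 118 118 118 118
```

Run:
```python
from h import *
t=get_image("top");c=t["color"];g=cv2.cvtColor(c,cv2.COLOR_BGR2GRAY).astype(float)
def ang(P,z):
    X=onplane(t,P,z)[:,:2];X0=X.mean(0);v=np.linalg.svd(X-X0)[2][0];v*=np.sign(-v[1])
    return X0,np.degrees(np.arctan2(v[1],v[0])),np.std((X-X0)@[-v[1],v[0]])*1e3
# slot edges, subpixel per column
x0,y0=409,221
up=[];lo=[]
for x in range(x0-7,x0+10):
    col=g[y0-9:y0+10,x]; k=None
    rows=np.arange(y0-9,y0+10)
    m=int(np.argmin(col[4:15]))+4
    i=m
    while i>0 and col[i]<130:i-=1
    up.append([x,rows[i]+(col[i]-130)/(col[i]-col[i+1])])
    i=m
    while i<18 and col[i]<130:i+=1
    lo.append([x,rows[i]-(col[i]-130)/(col[i]-col[i-1])])
for e in(up,lo):print("slot",ang(np.array(e),.059))
# front edge wood->cloth: blue dominance
P=[]
for x in range(370,520,3):
    b=c[:,x,0].astype(int)-c[:,x,2]
    r0=int(247-(x-357)*.193)-6
    seg=b[r0-14:r0+25]
    i=np.where((seg[:-1]<0)&(seg[1:]>=0))[0]
    if len(i): P.append([x,r0-14+i[0]+seg[i[0]]/(seg[i[0]]-seg[i[0]+1])])
P=np.array(P);print(len(P));print("edge",ang(P,.045))
# back edge of rail / marks: bright pixels beside head
for (a,b) in((384,398),(418,432)):
    sub=c[212:234,a:b].astype(int);w=np.clip(sub.min(2)-75,0,None)
    yy,xx=np.mgrid[212:234,a:b];print(a,w.max(),(w*xx).sum()/w.sum(),(w*yy).sum()/w.sum());print(sub.min(2)[::2])
```

```text
slot (array([0.5637, 0.0048]), np.float64(-89.60433236702514), np.float64(0.13812397904991028))
slot (array([0.558 , 0.0058]), np.float64(-89.60632968992923), np.float64(0.098482074149197))
50
edge (array([ 0.5349, -0.0426]), np.float64(-86.57348327182628), np.float64(12.757124789144797))
384 99 391.6996515679443 225.48850174216028
[[ 70  65  67  70  68  63  69  68  69  67  64  67  63  64]
 [ 66  64  66  66  63  56  65  64  66  65  65  66  66  74]
 [ 63  67  64  65  61  65  65  63  67  67  65  69  82  76]
 [ 66  65  67  64  66  67  68  69  66  67  73  83  81  79]
 [ 65  64  61  61  62  62  63  68  62  63  69  77  79  73]
 [ 64  61  59  65  65  65  65  61  61  65  78  80  80  75]
 [ 65  60  66  66  63  64  68  69  89  95  68  80  78  68]
 [ 67  68  64  67  94 155 174 173 162 156 123  91  78  72]
 [ 62  65  66  64  73  87  85  72  71  68  67  70  73  78]
 [ 71  67  70  67  67  69  71  67  68  68  63  68  70  83]
 [ 66  64  63  66  60  63  64  64  62  62  62  59  58  59]]
418 100 421.15561083471533 222.04339414040908
[[ 71  68  69  68  71  66  72  66  69  69  70  71  69  71]
 [116  79  68  71  68  68  69  72  72  69  68  66  65  66]
 [165 112  81  71  64  64  64  66  63  66  62  64  64  61]
 [134 101  75  87  69  59  69  85 102 102  93  65  64  67]
 [ 79  80  79  83  92 144 173 164 161 162 146  65  64  63]
 [121 129  96  79  86  69  65  66  64  65  65  67  63  65]
 [174 171 147  76  86  71  66  64  67  63  65  65  66  65]
 [175 164 122  89  81  63  62  58  62  63  59  61  62  58]
 [164 145  88  84  73  56  57  59  58  61  60  56  58  62]
 [ 80  80  86  76  59  61  60  62  59  60  63  61  60  61]
 [ 82  82  72  63  61  65  65  61  65  63  62  60  63  62]]
```

The slot sits at -89.6° and the rail at about -87.9°, which fits 1.6 rad, so the lock is fully locked. I'll take the driver back to the rack with the blade high, turned so the fingers straddle the row.

Call:
{"method": "arm_command", "body": {"steps": [[[0.4,-0.32,0,0,0,0],[0.77,-0.64,0,0,0,0],[0.77,-0.64,0,0,0,0]]]}}

```text
time: 13.75
eef_pos: [0.5791, 0.1395, 0.2657]
tcp_rot: [-2.497, -1.902, 0.0]
ft_force: [0.1, -0.9, -2.1]
opening: 0.294
grasp_force: 50.6
```

Call:
{"method": "arm_command", "body": {"steps": [[[0.4,-0.32,0,0,0,0],[0.77,-0.64,0,0,0,0],[0.77,-0.64,0,0,0,0]]]}}

```text
time: 14.12
eef_pos: [0.5387, 0.2302, 0.2657]
tcp_rot: [-2.498, -1.902, 0.001]
ft_force: [0.4, -0.8, -1.3]
opening: 0.295
grasp_force: 50.6
```

Call:
{"method": "arm_command", "body": {"steps": [[[0.4,-0.32,0,0,0,-0.23],[0.77,-0.64,0,0,0,-0.455],[0.77,-0.64,0,0,0,-0.455],[0.77,-0.64,0,0,0,-0.455],[0.77,-0.64,0,0,0,-0.455]]]}}

```text
time: 14.75
eef_pos: [0.5012, 0.3162, 0.2664]
tcp_rot: [2.132, 2.306, 0.0]
ft_force: [0.3, -0.3, -2.1]
opening: 0.289
grasp_force: 50.7
```

```bash
python3 st.py
python3 - <<'E'
from h import *
s=get_state();R=Ro.from_rotvec(s["tcp_rot"]).as_matrix();print((np.array([.499,.3209,.107])-s["eef_pos"])@R*10)
d=get_image("side");cv2.imwrite("pics/s6.png",d["color"])
E
```

```text
14.75 [0.5012 0.3162 0.2664] 4.476021876899239 [-0.0006  0.0006 -1.    ] 24.544320030005977 50.65386414527893 [ 0.3445 -0.2611 -2.1193] [-0.0117 -0.0416 -0.0099] [-1.0898  0.3478  0.5941  1.6433 -0.2043  1.2131 -0.3735]
[ 0.0499 -0.0188  1.594 ]
```

Call:
{"method": "arm_command", "body": {"steps": [[[0.05,-0.02,0,0,0,0],[0.05,-0.02,0.3,0,0,0],[0.05,-0.02,0.6,0,0,0],[0.05,-0.02,0.9,0,0,0],[0.05,-0.02,0.9,0,0,0],[0.05,-0.02,0.9,0,0,0]]]}}

```text
time: 15.55
eef_pos: [0.4982, 0.3236, 0.1773]
tcp_rot: [2.128, 2.31, 0.002]
ft_force: [-0.1, 0.0, -0.4]
opening: 0.295
grasp_force: 50.6
```

```bash
python3 st.py
python3 - <<'E'
from h import *
d=get_image("side");t=get_image("top")
p=proj(d,[.499,.318,.1])[0];q=proj(t,[.499,.318,.1])[0];print(p,q)
a=d["color"][200:400,220:400];b=t["color"][230:350,110:300]
cv2.imwrite("pics/s7.png",np.hstack([cv2.resize(a,(400,444)),cv2.resize(b,None,fx=2.1,fy=444/120)]))
E
```

```text
15.55 [0.4982 0.3236 0.1773] 4.696330721991492 [ 0.0005  0.0011 -1.    ] 25.04054598799736 50.64013481140137 [-0.1279  0.0015 -0.3548] [-0.0294 -0.037   0.0673] [-1.0704  0.4307  0.5593  1.7509 -0.2608  1.0333 -0.3358]
[314.6369 312.5139] [193.4208 291.4082]
```

View pics/s7.png

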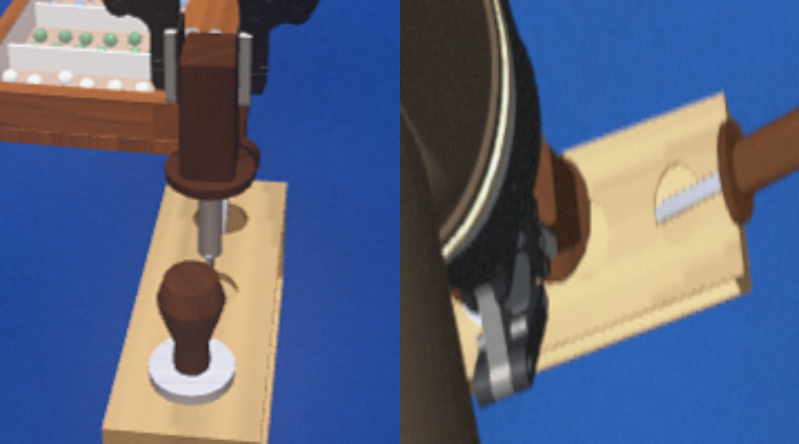

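The driver hangs over its hole (side view, blade near (210,255)), and the knocked tool leans off the rack's end. I'll lower the driver with a small correction.

Call:
{"method": "arm_command", "body": {"steps": [[[-0.025,0.005,0,0,0,0],[-0.025,0.005,0.2,0,0,0],[-0.025,0.005,0.4,0,0,0],[-0.025,0.005,0.6,0,0,0],[-0.025,0.005,0.7,0,0,0],[-0.025,0.005,0.7,0,0,0],[-0.025,0.005,0.7,0,0,0]]]}}

```text
time: 16.52
eef_pos: [0.4987, 0.3211, 0.1068]
tcp_rot: [2.128, 2.311, 0.002]
ft_force: [0.5, -0.5, -1.2]
opening: 0.29
grasp_force: 51.2
```

```bash
python3 st.py
```

```text
16.525 [0.4987 0.3211 0.1068] 4.708774433837822 [ 0.0006  0.0008 -1.    ] 24.68506961747377 51.17775321006775 [ 0.5173 -0.4503 -1.2408] [ 0.0133 -0.0037 -0.036 ] [-1.0341  0.5113  0.5211  1.8175 -0.3176  0.8953 -0.2853]
```

Call:
{"method": "arm_command", "body": {"steps": [[[0,0,0.012,0,0,0],[0,0,0.012,0,0,0]]]}}

```text
time: 16.77
eef_pos: [0.4985, 0.3212, 0.1056]
tcp_rot: [-2.128, -2.311, -0.002]
ft_force: [-0.6, -0.7, 4.3]
opening: 0.297
grasp_force: 51.6
```

Call:
{"method": "arm_command", "body": {"steps": [[[0,0,0,0,0,0],[0,0,0,0,0,0],[0,0,0,0,0,0],[0,0,0,0,0,0]]], "hand": 0.7}}

```text
time: 17.27
eef_pos: [0.4982, 0.3209, 0.1049]
tcp_rot: [2.128, 2.311, -0.0]
ft_force: [0.1, 0.2, -0.5]
opening: 0.7
grasp_force: 0.0
```

Call:
{"method": "arm_command", "body": {"steps": [[[0,0,-0.2,0,0,0],[0,0,-0.6,0,0,0],[0,0,-1,0,0,0],[0,0,-1,0,0,0]]]}}

```text
time: 17.77
eef_pos: [0.5, 0.3217, 0.2082]
tcp_rot: [2.128, 2.31, 0.009]
ft_force: [-0.1, 0.2, -0.3]
opening: 0.7
grasp_force: 0.0
```

```bash
python3 st.py
python3 - <<'E'
from h import *
s=get_state();d=get_image("wrist");e=get_image("side");t=get_image("top")
for n,x in(("w",d),("s",e),("t",t)): cv2.imwrite(f"pics/{n}8.png",x["color"])
np.savez("w8.npz",**{k:v for k,v in d.items() if k!="color"},eef_pos=s["eef_pos"],tcp_rot=s["tcp_rot"])
for n,x,ss in(("w",d,s),("s",e,None),("t",t,None)):
  for q in cut_out("driver_handle",x)[:2]:
    p=q["pixels"].astype(np.uint8); ys,xs=np.nonzero(p); print(n,q["confidence"],q["pixel"],p.sum(),xs.min(),xs.max(),ys.min(),ys.max())
  print(n,proj(x,[[.499,.321,.146],[.499,.321,.114],[.499,.321,.082]],ss))
E
```

```text
17.775 [0.5    0.3217 0.2082] 4.7010151549195145 [ 0.0035  0.0046 -1.    ] 59.530320871495256 0.0 [-0.1196  0.2428 -0.2813] [ 0.0203 -0.0377 -0.0912] [-1.0804  0.3978  0.5755  1.7192 -0.2413  1.0898 -0.3472]
w 0.88 [318.9, 240.7] 4363 290 352 199 284
w [[322.6519 257.9834]
 [322.6888 242.5781]
 [322.7178 230.471 ]]
s 0.71 [315.3, 297.1] 1461 300 333 272 339
s [[314.1948 280.113 ]
 [314.1662 304.0835]
 [314.1391 326.7474]]
t 0.94 [194.4, 296.2] 1055 173 214 278 311
t [[182.8352 287.5332]
 [188.7556 290.5118]
 [194.1765 293.2391]]
```

The driver stands in its hole again. Next I'll triangulate the knocked tool from the pictures already viewed (wrist w3 and side s2).

Run:
```python
from h import *
z=np.load("w3.npz");w={k:(z[k].item() if z[k].ndim==0 else z[k]) for k in z.files}
sd=get_image("side");tp=get_image("top")
def tri(obs):
    A=[];b=[]
    for d,px,s in obs:
        R,t=cam(d,s);c=-R.T@t;r=R.T@np.array([(px[0]-d["cx"])/K(d),(px[1]-d["cy"])/K(d),1]);r/=np.linalg.norm(r)
        M=np.eye(3)-np.outer(r,r);A.append(M);b.append(M@c)
    X=np.linalg.lstsq(np.vstack(A),np.hstack(b),rcond=None)[0]
    return X,[proj(d,X,s)[0]-px for d,px,s in obs]
print("collar",tri([(w,(527,147),w),(sd,(321.5,270.5),None),(tp,(269.5,276.5),None)]))
print("hend",tri([(w,(455,178),w),(sd,(324,238),None)]))
print("entry",tri([(w,(590,122),w),(sd,(319.5,302),None)]))
# current brown blob in side & top
for n,d,(x0,x1,y0,y1) in(("s",sd,(295,350,220,300)),("t",tp,(225,340,230,310))):
    h=cv2.cvtColor(d["color"],cv2.COLOR_BGR2HSV);m=((h[...,0]<15)&(h[...,1]>90)&(h[...,2]<95)).astype(np.uint8)
    M=np.zeros_like(m);M[y0:y1,x0:x1]=m[y0:y1,x0:x1]
    k,l,st,ce=cv2.connectedComponentsWithStats(M)
    print(n,[(st[i],ce[i]) for i in range(1,k) if st[i,4]>60])
    i=1+np.argmax(st[1:,4]); cnt=cv2.findContours((l==i).astype(np.uint8),0,2)[0][0]; print(cv2.minAreaRect(cnt))
```

```text
collar (array([0.5073, 0.2169, 0.0905]), [array([-2.3867, -0.6085]), array([ 0.7984, -0.2068]), array([-1.2144, -1.0844])])
hend (array([0.5124, 0.1669, 0.1103]), [array([0.6284, 2.0778]), array([0.8884, 0.2178])])
entry (array([0.5041, 0.2655, 0.0758]), [array([-0.6576, -2.5334]), array([-1.3086, -0.2951])])
s [(array([306, 237,  30,  35, 302], dtype=int32), array([321.6523, 255.2252])), (array([302, 272,  26,  28, 415], dtype=int32), array([314.3133, 289.1976]))]
((314.5, 285.5), (25.0, 27.0), 0.0)
t [(array([262, 262,  23,  29, 181], dtype=int32), array([270.0829, 276.442 ]))]
((269.53277587890625, 275.6393127441406), (26.247560501098633, 17.92516326904297), 50.19443130493164)
```

The tool lies about 19° above horizontal across the rack's end, with its tip still at the hole and its handle centred near (0.510, 0.19, 0.10). I'll grip the handle with the gripper tilted in line with it, swing it upright and drop it back in. First I'll try the tilt clear of everything.

Call:
{"method": "arm_command", "body": {"steps": [[[-0.4,0,-0.2,0,0,0],[-1,0,-0.4,0,0,0],[-1,0,-0.4,0,0,0]]]}}

```text
time: 18.55
eef_pos: [0.5083, 0.216, 0.2467]
tcp_rot: [2.136, 2.301, 0.003]
ft_force: [-0.1, 0.7, 0.4]
opening: 0.697
grasp_force: 0.0
```

Call:
{"method": "arm_command", "body": {"steps": [[[-0.5,0,0,0,0.2,0],[-1,0,0,0,0.4,0],[-1,0,0,0,0.6,0],[-1,0,0,0,0.8,0],[-1,0,0,0,1,0],[-1,0,0,0,1,0],[-1,0,0,0,1,0]]]}}

```text
time: 19.42
eef_pos: [0.5148, 0.1222, 0.2447]
tcp_rot: [-1.678, -1.823, -0.691]
ft_force: [-0.4, 0.4, 0.1]
opening: 0.697
grasp_force: 0.0
```

Run:
```python
from h import *
s=get_state();R=Ro.from_rotvec(s["tcp_rot"]).as_matrix();print(s["time"],s["eef_pos"],s["joint_pos"]);print(R)
```

```text
19.425 [0.5148 0.1222 0.2447] [-0.2765  0.4091  0.5651  1.8892 -0.9483  1.4101  0.785 ]
[[-0.0583  0.9965 -0.0593]
 [ 0.7065  0.0832  0.7028]
 [ 0.7053 -0.0009 -0.7089]]
```

Call:
{"method": "arm_command", "body": {"steps": [[[-0.3,0.01,0.3,0,0,0],[-0.55,0.01,0.57,0,0,0],[-0.55,0.01,0.57,0,0,0],[-0.55,0.01,0.57,0,0,0]]]}}

```text
time: 19.92
eef_pos: [0.5162, 0.124, 0.1675]
tcp_rot: [-1.675, -1.824, -0.695]
ft_force: [-0.3, 0.9, 0.2]
opening: 0.701
grasp_force: 0.0
```

Run:
```python
from h import *
s=get_state();R=Ro.from_rotvec(s["tcp_rot"]).as_matrix();print(s["time"],s["eef_pos"],s["joint_pos"])
d=get_image("wrist");cv2.imwrite("pics/w9.png",d["color"])
print(proj(d,[[.5073,.2169,.0905],[.5124,.1669,.1103]],s))
h=cv2.cvtColor(d["color"],cv2.COLOR_BGR2HSV);m=((h[...,0]<15)&(h[...,1]>90)&(h[...,2]<110)&(h[...,2]>35)).astype(np.uint8)
k,l,st,ce=cv2.connectedComponentsWithStats(m)
for i in range(1,k):
  if st[i,4]>150: print(st[i],ce[i],h[l==i].mean(0))
b=cv2.resize(m[100:420,180:460],(70,54),interpolation=cv2.INTER_AREA)
for r in cv2.resize(m,(80,40),interpolation=0): print(''.join('#' if v else '.' for v in r))
print("tgt",(np.array([.5098,.194,.0948])-s["eef_pos"])@R*10)
```

```text
19.925 [0.5162 0.124  0.1675] [-0.2091  0.5138  0.4825  1.9449 -1.0104  1.3106  0.9184]
[[323.0708 211.6666]
 [324.4306 266.5377]]
[ 297    0   53  136 5063] [323.5898  70.8519] [  7.5321 128.1756  74.6937]
[ 295  186   60   96 4035] [324.4577 229.0555] [  7.9066 143.5309  86.0216]
....................#..................####.....................................
.......................................####.....................................
.......................................####.....................................
.......................................####.....................................
.......................................####.....................................
.......................................####.....................................
.......................................####.....................................
.......................................####.....................................
.......................................####.....................................
......................................######....................................
.......
[... 1752 characters left out ...]
......................
................................................................................
................................................................................
................................................................................
................................................................................
................................................................................
................................................................................
..............................................................#...#.......#.....
...................................................................#............
tgt [-0.0171 -0.0063  1.011 ]
```

The wrist blob matches the triangulated pose. Joint 5 is close to its limit, so I'll ease the tilt to about 33° before going in.

Call:
{"method": "arm_command", "body": {"steps": [[[0,0,0,0,-0.15,0],[0,0,0,0,-0.27,0],[-0.01,0,0.3,0,-0.27,0],[-0.02,0,0.6,0,-0.27,0],[-0.03,0,0.8,0,-0.27,0],[-0.035,0,1,0,-0.27,0],[-0.035,0,1,0,-0.27,0],[-0.035,0,1,0,-0.27,0]]]}}

```text
time: 20.98
eef_pos: [0.5108, 0.1904, 0.0935]
tcp_rot: [-1.81, -1.964, -0.535]
ft_force: [-0.6, -0.9, 0.7]
opening: 0.695
grasp_force: 0.0
```

Call:
{"method": "arm_command", "body": {"steps": [[[0,0,0,0,0,0],[0,0,0,0,0,0],[0,0,0,0,0,0],[0,0,0,0,0,0],[0,0,0,0,0,0],[0,0,0,0,0,0]]], "hand": 0, "newtons": 50}}

```text
time: 21.72
eef_pos: [0.5103, 0.1907, 0.0926]
tcp_rot: [-1.81, -1.964, -0.533]
ft_force: [0.4, -3.0, 2.3]
opening: 0.232
grasp_force: 49.0
```

Run:
```python
from h import *
s=get_state();R=Ro.from_rotvec(s["tcp_rot"]).as_matrix();print(s["time"],s["eef_pos"],s["joint_pos"],s["opening"]*85,s["grasp_force"],s["ft_force"]);print(R)
d=get_image("side");t=get_image("top");cv2.imwrite("pics/s9.png",d["color"])
```

```text
21.725 [0.5103 0.1907 0.0926] [-0.4035  0.5107  0.4199  2.0229 -0.9963  0.9817  0.7769] 19.684950911461883 48.96057079662569 [ 0.4113 -2.9602  2.3495]
[[-0.0688  0.9967 -0.0439]
 [ 0.8375  0.0816  0.5402]
 [ 0.542   0.0004 -0.8404]]
```

The handle is gripped at 19.7 mm across. I'll lift straight up, then swing it upright.

Call:
{"method": "arm_command", "body": {"steps": [[[0.1,0,-0.16,0,0,0],[0.25,0,-0.38,0,0,0],[0.4,0,-0.62,0,0,0],[0.54,0,-0.84,0,0,0],[0.54,0,-0.84,0,0,0],[0.54,0,-0.84,0,0,0]]]}}

```text
time: 22.58
eef_pos: [0.5091, 0.1915, 0.1916]
tcp_rot: [-1.807, -1.964, -0.532]
ft_force: [-0.5, -0.4, -0.5]
opening: 0.224
grasp_force: 49.1
```

Call:
{"method": "arm_command", "body": {"steps": [[[0,0,0,0,-0.12,0],[0,0,0,0,-0.25,0],[0,0,0,0,-0.4,0],[0,0,0,0,-0.55,0],[0,0,0,0,-0.7,0],[0,0,0,0,-0.7,0],[0,0,0,0,-0.7,0]]]}}

```text
time: 23.45
eef_pos: [0.5094, 0.1902, 0.1916]
tcp_rot: [-2.115, -2.296, -0.024]
ft_force: [-0.4, -0.0, -0.8]
opening: 0.229
grasp_force: 49.1
```

Run:
```python
from h import *
s=get_state();R=Ro.from_rotvec(s["tcp_rot"]).as_matrix();print(s["time"],s["eef_pos"],s["joint_pos"],s["opening"]*85,s["grasp_force"],s["ft_force"]);print(R)
```

```text
23.45 [0.5094 0.1902 0.1916] [-0.9132  0.3269  0.6107  1.8613 -0.2468  1.0189 -0.1154] 19.426956387374293 49.12079218542203 [-0.3873 -0.005  -0.8081]
[[-0.0817  0.9966 -0.0039]
 [ 0.9964  0.0818  0.0245]
 [ 0.0247 -0.0019 -0.9997]]
```

Call:
{"method": "arm_command", "body": {"steps": [[[0,0,0,0,-0.15,0],[0,0,0,0,-0.3,0],[0,0,0,0,-0.45,0],[0,0,0,0,-0.45,0],[0,0,0,0,-0.45,0]]]}}

```text
time: 24.08
eef_pos: [0.5101, 0.1889, 0.1924]
tcp_rot: [1.957, 2.118, -0.324]
ft_force: [0.1, -0.1, -0.4]
opening: 0.228
grasp_force: 49.1
```

Run:
```python
from h import *
s=get_state();R=Ro.from_rotvec(s["tcp_rot"]).as_matrix();print(s["time"],s["eef_pos"],s["joint_pos"]);print(R)
G=s["eef_pos"]-.011*R[:,2]
d=get_image("side");t=get_image("top");w=get_image("wrist")
for n,x in(("s",d),("t",t),("w",w)): cv2.imwrite(f"pics/{n}10.png",x["color"])
for th in(5,15,25):
  a=np.radians(th);D=np.array([.0,np.sin(a),-np.cos(a)])
  print(th,[proj(d,G+k*D)[0] for k in(.034,.096)],[proj(t,G+k*D)[0] for k in(.034,.096)])
h=cv2.cvtColor(d["color"],cv2.COLOR_BGR2HSV)
print(proj(d,G))
p=d["color"]
x0,y0=proj(d,G)[0].astype(int)
def ch(v):
  hh,s_,vv=v
  if hh<18 and s_>90: return '#' if vv<110 else 'o'
  if s_<70: return 'g' if vv<190 else 'w'
  if 95<hh<130: return '.'
  return '?'
for r in h[y0-30:y0+90:2,x0-40:x0+40]: print(''.join(ch(v) for v in r))
```

```text
24.075 [0.5101 0.1889 0.1924] [-1.1303  0.448   0.6808  1.7771  0.0266  1.1396 -0.4146]
[[-0.0751  0.9969  0.0247]
 [ 0.9438  0.0791 -0.3208]
 [-0.3217 -0.0008 -0.9468]]
5 [array([323.6855, 209.2279]), array([322.5349, 252.9798])] [array([279.7555, 261.6173]), array([278.8747, 270.01  ])]
15 [array([322.9298, 210.5168]), array([320.4245, 257.5786])] [array([274.9627, 262.1603]), array([266.4292, 271.4588])]
25 [array([322.2037, 211.018 ]), array([318.3262, 260.1915])] [array([270.3006, 262.537 ]), array([254.1911, 272.5212])]
[[324.3562 183.7208]]
...ggggggggggggggggggggggggggggg.................gg..g.........g................
.....ggggggg..gggggggggggggg..gg.................g..gg.g..gg.....g....g.........
..................gggggggggggggg.................ggg.ggg.g....g.................
...................gggggggg.gggg................gg...g..gg.g....................
....................gggggggwwwgg................ggg.......?.....................
.....................ggggggggggg................gwwggg....g.....................
.....................ggggggggggg..g############?gggggg....g.
[... 3613 characters left out ...]
#ooo###gggggg.......................................
ooooooooo###ooo#####o######ooo####o#gggg........................................
ooooooo##oo#oo####o######ooo####ooo##gg.........................................
oooooo#o####o####o#####oooo####oooo###..........................................
###ooooooooooooooooo#ooooo##ooooo##o#g..........................................
#####ooooooooooo#######oooo##ooooooo#...........................................
#ooo#oooooooooooo###o#ooooo#####ooo#g...........................................
.......ggg?ooooo#####ooooooo###oooo#............................................
......................gg?ggg?ggg###g............................................
```

The tool now hangs about 17° off upright, with its tip at side pixel (321,260). I'll bring the tip over its hole and lower it along its own axis.

Call:
{"method": "arm_command", "body": {"steps": [[[0.1,-0.01,-0.03,0,0,0],[0.2,-0.02,-0.07,0,0,0],[0.2,-0.02,-0.07,0,0,0],[0.27,-0.02,0.03,0,0,0],[0.35,-0.02,0.13,0,0,0],[0.42,-0.02,0.23,0,0,0],[0.49,-0.02,0.335,0,0,0],[0.49,-0.02,0.335,0,0,0]]]}}

```text
time: 25.22
eef_pos: [0.5044, 0.2261, 0.1437]
tcp_rot: [1.951, 2.12, -0.328]
ft_force: [0.1, -0.1, -1.4]
opening: 0.226
grasp_force: 49.1
```

Run:
```python
from h import *
s=get_state();R=Ro.from_rotvec(s["tcp_rot"]).as_matrix();print(s["time"],s["eef_pos"],s["ft_force"],s["ft_torque"])
G=s["eef_pos"]-.011*R[:,2]
d=get_image("side");h=cv2.cvtColor(d["color"],cv2.COLOR_BGR2HSV)
cv2.imwrite("pics/s11.png",d["color"])
a=np.radians(17);D=np.array([-.02,np.sin(a),-np.cos(a)]);print("tip",G+.098*D,"collar px",proj(d,G+.034*D),"tip px",proj(d,G+.098*D),"hole px",proj(d,[[.503,.259,.076],[.503,.274,.076]]))
x0,y0=proj(d,G+.06*D)[0].astype(int)
def ch(v):
  hh,s_,vv=v
  if hh<18 and s_>90: return '#' if vv<95 else 'o'
  if s_<75: return 'g' if vv<190 else 'w'
  if 95<hh<130: return '.'
  return '-'
for r in h[y0-40:y0+40:2,x0-40:x0+40]: print(''.join(ch(v) for v in r))
print(x0,y0)
```

```text
25.225 [0.5044 0.2261 0.1437] [ 0.1178 -0.096  -1.3954] [0.3482 0.0252 0.0103]
tip [0.5022 0.2583 0.0604] collar px [[322.5083 259.4847]] tip px [[320.602  308.3268]] hole px [[319.9695 298.5742]
 [317.8727 305.7818]]
wwwwwwwwwooooooooooooooooooooooooo#################.............................
ooo-oww-oooooooooooooooooooooooooo#################.............................
oooooooooooooooooooooooooooooooooo################g.............................
oooooooooooooooooooooooooooooooooo-###############g.............................
oooooooooooooooooooooooooooooooooo################g.............................
ooooooooooooooooooooooooooooooooo#################g.............................
ooooooooooooooooooooooooooooooooo#################..............................
ooooooooooooooooooooooooooooooooo#-###############..............................
oooooooooooooooooooooooooooo##oo#################-#-g...........................
oooooooooooooooooooooooooo#######################-######-.......................
ooooooooooooooooooooooooo################################g..............
[... 1665 characters left out ...]
#######-ggooooo----o----oo-oo-o.............
........g--o--------o######################-ggooo----o--o-o-oooooo-.............
........g--o--------o-#####################-ggoo------o-------oo-o-.............
.......g----oo----o-o#-#-##################-g-o----------o-ooo-ooo-.............
.......go-o------oo-o######################-ggo-o---o------o---ooo-.............
......g------o-o--o-o#-####################-g-o-------o-o-----oooog.............
......g-o--oo-----ooo#-###-################-g-o-----o-o-o------ooog.............
.....g-o-----o--o-o-o#-####################-g-o--o-o-----oo-oo-ooog.............
.....g-o--------o--oo######################-g-#o------o-oooo-oo-oog.............
321 279
```

Call:
{"method": "arm_command", "body": {"steps": [[[0.06,0,0.08,0,0,0],[0.12,0,0.16,0,0,0],[0.17,0,0.24,0,0,0],[0.21,0,0.29,0,0,0],[0.21,0,0.29,0,0,0]]]}}

```text
time: 25.9
eef_pos: [0.504, 0.2366, 0.1101]
tcp_rot: [1.951, 2.12, -0.326]
ft_force: [0.3, 0.3, -0.8]
opening: 0.225
grasp_force: 49.1
```

Run:
```python
from h import *
s=get_state();print(s["time"],s["eef_pos"],s["ft_force"],s["ft_torque"],s["tcp_rot"])
t=get_image("top")
for q in cut_out("driver_handle",t)[:2]: print(q["confidence"],q["pixel"])
```

```text
25.9 [0.504  0.2366 0.1101] [ 0.32    0.3079 -0.8032] [0.3609 0.0055 0.013 ] [ 1.9512  2.1197 -0.3261]
0.46 [197.2, 307.6]
```

Call:
{"method": "arm_command", "body": {"steps": [[[0.03,0,0,0,0,0],[0.06,0,0,0,0,0],[0.085,0,0,0,0,0],[0.085,0,0,0,0,0]]], "newtons": 20}}

```text
time: 26.5
eef_pos: [0.5039, 0.2441, 0.1085]
tcp_rot: [1.951, 2.118, -0.325]
ft_force: [-0.2, -2.5, 4.8]
opening: 0.227
grasp_force: 49.6
```

Call:
{"method": "arm_command", "body": {"steps": [[[0,0,0,0,0,0],[0,0,0,0,0,0],[0,0,0,0,0,0],[0,0,0,0,0,0],[0,0,0,0,0,0]]], "hand": 0.6}}

```text
time: 27.12
eef_pos: [0.5035, 0.2446, 0.1079]
tcp_rot: [1.952, 2.119, -0.325]
ft_force: [0.4, -0.3, 0.3]
opening: 0.6
grasp_force: 0.0
```

Run:
```python
from h import *
s=get_state();print(s["time"],s["eef_pos"],s["ft_force"],s["opening"])
d=get_image("side");h=cv2.cvtColor(d["color"],cv2.COLOR_BGR2HSV);cv2.imwrite("pics/s12.png",d["color"])
def ch(v):
  hh,s_,vv=v
  if hh<18 and s_>90: return '#' if vv<95 else 'o'
  if s_<75: return 'g' if vv<190 else 'w'
  if 95<hh<130: return '.'
  return '-'
for r in h[215:345:3,275:365]: print(''.join(ch(v) for v in r))
print(proj(d,[[.5028,.259,.082],[.5028,.259,.146],[.499,.321,.082],[.499,.321,.146]]))
```

```text
27.125 [0.5035 0.2446 0.1079] [ 0.4343 -0.2848  0.3121] 0.599917478436108
gggg-w-gwwwwwwwgggggggggggggggggggggggggggggggggggggggggggggggggggggg..g................gg
gggggggggwwwwwwwgggggggggggggggggggggggggggggggggggggggggggggggggggggg.ggg................
gggggggwwwwwwwwgggggggggggggggggggggggggggggggggggggggggggggggggggggggggggg...............
ggggggggwwwwwwggggggggggggggggggggggggggggggggggggggggggggggggggggggggggggg.g.............
ggggggggggggggggggggggggggggggggggggggggggg####-gggggggggggggggg.gggggggggg..g.........gg.
ggggggggggggggggggggggggggggooooggoooooooooooooooo####-....ggg.g-gggggggggggggggggggggggg.
gggggggggggggggggggggggggg-oooooooooooooooooooooo###o#......ggggggggggggg.gggggggggggggg..
gggggggggggggggggggggggggoooooooooooooooooooooooo####.........gggggggg..gg.ggggggggggg....
gggggggggggggggggggggggggooooooooooooooooooooooo####..............gggggg.gg...g...........
oooooooooo#ggggggggggggggoooooooooooooooooooooo####-................gg..g.g...g..gg......g
ooooooooooooggggggggwwggg#oooooooooooooooooooo###o#.................ggg.gggg...g..........
ooooooooooo#ggggggggggggg
[... 2362 characters left out ...]
ooooooooooooooooooooo######-g##oooo##oo-o---o--o---g.................
.......g--------oo##ooooooooooooooooooooo########g##oo#o##-o------oo----..................
.......w---o--oo#######ooooooooooo#################oooo###oo---o-o--o--g..................
......w------o-o########ooo#####################ooo##-g#oo---o-oo--oo--g..................
.....go-o----o--o#######oooo#################-##---#o---------ooo---o--...................
....g-----------oog-####o#oo###############gooo----------o----o----o---...................
...g--o------o-o--o#g---#############----ggoo----------oo------o----o-g...................
[[320.1597 294.6807]
 [320.5261 250.5712]
 [314.1391 326.7474]
 [314.1948 280.113 ]]
```

The leaning tool has dropped in upright: its collar is at about row 294 and its top at about row 250, as predicted. I'll retract straight up and then check all three tools.

Call:
{"method": "arm_command", "body": {"steps": [[[-0.08,0,-0.24,0,0,0],[-0.18,0,-0.53,0,0,0],[-0.32,0,-0.95,0,0,0],[-0.32,0,-0.95,0,0,0]]]}}

```text
time: 27.68
eef_pos: [0.5053, 0.2457, 0.2112]
tcp_rot: [1.953, 2.119, -0.317]
ft_force: [-0.5, -0.2, -0.6]
opening: 0.604
grasp_force: 0.0
```

Call:
{"method": "arm_command", "body": {"steps": [[[-0.5,0,-0.4,0,0.2,0],[-1,0,-0.8,0,0.4,0],[-1,0,-0.8,0,0.4,0],[-1,0,-0.8,0,0.4,0]]]}}

```text
time: 28.18
eef_pos: [0.509, 0.1764, 0.3161]
tcp_rot: [2.122, 2.302, -0.016]
ft_force: [0.1, 0.6, -0.5]
opening: 0.596
grasp_force: 0.0
```

```bash
python3 st.py
python3 - <<'E'
from h import *
t=get_image("top");d=get_image("side")
for n,x in(("t",t),("s",d)):
  for q in cut_out("driver_handle",x)[:2]: print(n,q["confidence"],q["pixel"],q["pixels"].sum())
a=cv2.imread("pics/top0.png").astype(int);b=cv2.imread("pics/side0.png").astype(int)
for n,x,o in(("t",t,a),("s",d,b)):
  m=(np.abs(x["color"].astype(int)-o).max(2)>35).astype(np.uint8)
  k,l,st,ce=cv2.connectedComponentsWithStats(m)
  print(n,[(st[i].tolist()) for i in range(1,k) if st[i,4]>25])
h=cv2.cvtColor(d["color"],cv2.COLOR_BGR2HSV)
for r in h[235:345:3,275:365]: print(''.join('#' if v[0]<18 and v[1]>90 and v[2]<95 else '.' for v in r))
h=cv2.cvtColor(t["color"],cv2.COLOR_BGR2HSV)
for r in h[255:335:2,118:285:2]: print(''.join('#' if v[0]<18 and v[1]>90 and v[2]<100 else '.' for v in r))
E
```

```text
28.175 [0.509  0.1764 0.3161] 4.649426242164116 [-0.0149 -0.     -0.9999] 50.623753449243395 0.0 [ 0.1424  0.5699 -0.5388] [-0.0095 -0.0162  0.0451] [-0.9976  0.2125  0.6865  1.6938 -0.1246  1.2881 -0.2058]
s 0.96 [315.8, 297.0] 1446
t [[12, 0, 628, 480, 218912], [182, 0, 3, 20, 33], [197, 0, 11, 33, 169], [229, 0, 5, 23, 48], [276, 0, 10, 23, 150], [346, 0, 10, 13, 60], [0, 2, 8, 26, 34], [174, 11, 8, 25, 97], [255, 12, 6, 14, 39], [170, 16, 6, 21, 53], [184, 24, 11, 11, 61], [58, 42, 9, 10, 31], [395, 112, 27, 6, 56], [448, 213, 29, 7, 54]]
s [[270, 0, 120, 75, 3216], [301, 211, 18, 12, 81], [324, 253, 13, 87, 167], [297, 271, 15, 48, 226]]
..................................................###.....................................
..................................................##......................................
...............................................###.#......................................
..............................................#.###.......................................
...............................................###...................................
[... 5617 characters left out ...]
....................
....................................................................................
....................................................................................
....................................................................................
....................................................................................
....................................................................................
....................................................................................
....................................................................................
............##......................................................................
```

The side view now differs from the first picture only at the lock, the driver's 90° turn about its axis, and the arm. All three tools stand upright and the arm is clear, so I'm handing in.

```bash
python3 -c "
from plant import hand_in
print(hand_in())"
```

```text
the job is handed in; nothing more can be done
None
```

The lock is turned to its stop and the screwdriver stands upright in its original hole, a quarter turn from how it started; on the way I knocked over a neighbouring tool, then stood it back upright in its hole, and I handed in at about 28 s of the 51 s.

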